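# Take the rolling pin out of its sliding-lid box

### The arm

A 6-joint arm with a two-finger parallel gripper is mounted at the origin on a cart in front of the work surface, level with it; the furniture and walls round the work are solid. World frame = base frame: x ahead of the robot, y to its left, z up, the work surface at z = 0. Lengths are in mm, angles in rad, forces in N, time in s.
With the tool pointing down it reaches from about 350 to 725 mm from the base axis. Payload 6 kg.
Tool frame: the origin (TCP) lies on the centre line of the jaws, within the pads' length; the fingertips stand 25 mm ahead of it and the grasp point (between the pads) lies 6 mm ahead of it; z points along the fingers, y is the line along which they close (so a half turn about z gives the same grasp; the last joint's range is limited). The gripper opens to 85 mm and grips with 20 to 120 N. Pads are 22 mm wide; open, the fingers measure 114 mm over their backs; the gripper's body (76 mm by 85 mm) begins 54 mm behind the grasp point. The pads swing forward as they close: fully open they stand 13 mm farther back than shut.
Start: joints at [1.513, 0.04, 0.085, 0, -1.615, -0.334], TCP at [229.084, 554.524, 256.261] pointing down, gripper open.
Joint ranges: [-2.56, 2.56], [-1.29, 2.01], [-1.08, 1.49], [-3.29, 1.98], [-2.81, -0.18], [-2.99, 2.99]. Speed limits (rad/s): [2.57, 2.57, 3.01, 3.14, 3.14, 3.14].

### API

Orientations are given as a unit quaternion [x, y, z, w].
In Python, from plant import monitor, vision, ticket gives the robot as it stands. The module is installed in compiled form; this text tells all that it offers.
- The arm moves only by the shell command python3 -m jog 'ROWS' [OPENING] [FORCE]. ROWS is text: rows parted by semicolons, each of 4 numbers parted by spaces: the shift along the world's x, y, z each as a share of 0.3 m, from -1 to 1, then the turn about the world's z as a share of pi/2 rad, from -1 to 1. A call has 1 to 12 rows; each row is the pose to reach, as a shift and turn from the pose commanded when the call began; what a row does not reach only later rows make up. A row lasts 1/12 s, in which the tool goes at most 41.7 mm and 7.16 degrees, less where a joint would pass 70% of its speed; a pose out of reach is approached as far as the arm can. A call with a number of a shift or a turn outside -1 to 1 is refused whole. A call with a gripper value outside its range is refused whole. OPENING is the opening, from -1 (shut) to 1 (fully open), set as the call begins (- or left out, the last holds). The fingers move at their own pace and stop on an object; FORCE is the grip in N (left out, the last holds). Time passes only in rows, so rows that repeat a pose let the fingers close. It gives the time, the measured TCP pose, the force, the opening and the grip force at its end, in the units of the state.
- monitor.get_state(): the state, without advancing time (a new reading comes with each control period).
- vision.capture(name): name is "side" or "top"; returns a dict with "color" (384x512x3 uint8, red, green, blue), "K" (3x3 intrinsics, pixels), "xyz" and "attitude" of the camera in the world. Camera axes: x right, y down, z forward; pixel columns grow to the right and rows downward; lengths in mm; the calibration is good to about 2 mm. A picture is of the moment at which its call begins. There is no depth.
- ticket.job_done(): hands the job in; it is judged then, once.
The state is a dict: "clock": time; "joint_positions": joint angles; "qvel": joint speeds; "joint_torque": joint torques, N m; "position": TCP position; "eef_rot": TCP orientation; "contact_force": force on the tool from outside, world axes, zero at the start; "wrist_torque": the same for the moment, N m; "grip_width": finger opening in mm; "grip_force": force on a finger pad.
Only numpy, scipy, OpenCV 4.12 (cv2) and the standard library are available. Lean on these libraries where they do the work, as an engineer would, in place of code of your own. Each camera call takes 0.05 s, during which the arm holds its last target. There are 200 camera calls.

### The job

The rolling pin is shut in the long wooden box: take the lid's knob and slide the lid open as far as it goes, then take out the rolling pin, which is longer than the opening, so it must be tilted and drawn out end first, over the low end of the box. Finish while still holding the pin in the gripper, still, up in the air with the whole pin at least 5 cm above the top of the box, and do not disturb the things standing round the box.

Things in the scene. Friction and masses are not known exactly. Their poses are not given: they have to be found in the camera images.
- box: Light wooden box, fixed on the worktop (cannot be shifted): 180 mm along its x, 316 mm along its y. Origin at the centre of its underside, z up, y along its length, +y roughly to the robot's left (turned up to 0.25 rad). Side walls and the end wall at -y are 90 mm high and 8 mm thick, 164 mm free between the side walls
- box_low_end (a point): middle of the upper edge of the low end wall at the box's +y: 70 mm above the worktop, inner face at y = +150 mm, outer face at +158
- box_cover_edge (a point): middle of the lower edge of the fixed half of the top, where the opening begins, at y = -12 mm: the fixed half closes the box from here to its -y end, underside 84 mm and upper face 90 mm above the worktop
- box_floor (a point): centre of the box's inner floor, 6 mm above the worktop. On the floor at y = +-55 mm two pairs of small runners, each 20 mm long and 16 mm high, within 12 mm either side of the centre line, cradle the pin
- box_opening (a point): centre of the opening in the box's top, 90 mm above the worktop; with the lid fully open it is free 162 mm along the box's y (-12 to +150 mm) and 164 mm across
- lid (a joint): travel of the lid, a wooden plate 190x180x6 mm lying on the side walls, underside at 91 mm, top at 97 mm: 0 m shut (it starts shut or up to 0.03 open), 0.17 m fully open at its stop. It slides towards the box's -y over the fixed half of the top, sticks out past that end when open, needs about 3 N and stays where it is left
- lid_knob (a point): point on the axis of the lid's upright steel knob, 22 mm above the lid's upper face: knob 26 mm thick there and 36 mm high in all, narrower (17 mm) in its lowest 8 mm; moves with the lid. With the lid shut it stands at the box's y = +5 mm, on the centre line
- pin_centre (a point): centre of the wooden rolling pin, axis along its own y: 260 mm long, barrel 36 mm thick and 160 mm long, at each end a handle 18 mm thick and 50 mm long; 0.15 to 0.31 kg, balanced at its centre. It lies on the runners along the box's centre line, hidden by the lid, axis 38 mm above the worktop, centre within 8 mm of the box's middle, frame parallel to the box's at the start
- pin_end_a (a point): tip of the pin's handle at its own +y, on its axis, 130 mm from its centre (under the opening)
- pin_end_b (a point): tip of the pin's handle at its own -y, on its axis (under the fixed half of the top)
- lemon: yellow lemon, 78x55x56 mm, lying behind the box; its underside's centre
- tin: small food tin, 57 mm across, 72 mm high, behind the box; centre of its underside
- garlic: garlic bulb, 50 mm, to the left of the box; centre of its underside
- cup: white espresso cup, 64 mm wide, 51 mm high, back left; its underside
- spice_jar: spice jar, 45 mm across, 106 mm high, to the right of the box; centre of its underside
- salt_shaker: salt shaker, 44 mm across, 90 mm high, to the right of the box; centre of its underside
- pin: the rolling pin itself; origin and axes as point pin_centre

How it is judged:
By the outcome, as a careful person would: the job done as asked, in the order asked, and still so for the second after the job is handed in, while the arm keeps its last pose, push and grip.
It also fails if it takes over 48 s, if anything falls off the work surface, if the arm or the gripper's body presses on something with over 40 N, if the wrist force passes 120 N, or if a joint passes its speed limit or range.

## Working session

There is one attempt and no reset: what is moved stays moved. The work goes in short steps, Python scripts to look and compute and a shell command to move; the robot and the scene stay as the last step left them, time stands still between calls to the robot, and variables do not carry over. Pictures are saved under pics/ and viewed, at most 10 in all, crops included, and the job is handed in when it is done.

```bash
mkdir -p pics
cat > h.py <<'E'
import numpy as np, cv2
from scipy.spatial.transform import Rotation as R
from plant import monitor, vision, ticket
def cap(n,f):
    c=vision.capture(n); cv2.imwrite('pics/'+f,c['color'][:,:,::-1]); return c
def rot(c):
    a=np.array(c['attitude'],float)
    return a if a.shape==(3,3) else R.from_quat(a).as_matrix()
def ray(c,u,v,z):
    d=rot(c)@np.linalg.inv(c['K'])@np.array([u,v,1.]); o=np.array(c['xyz'],float)
    return o+d*(z-o[2])/d[2]
def proj(c,p):
    q=c['K']@(rot(c).T@(np.array(p,float)-c['xyz'])); return q[:2]/q[2]
E
python3 - <<'E'
from h import *
import pickle
for n in('top','side'):
    c=cap(n,n+'0.png'); pickle.dump(c,open(n+'0.pkl','wb')); print(n,c['xyz'],c['attitude'],np.array(c['K']).tolist())
s=monitor.get_state(); print(s)
E
```

```text
top [ 367.89333511   11.27863973 1279.31682692] [-0.69812624  0.71175907 -0.04961507  0.05964155] [[404.92959009550697, 0.0, 255.72799105216507], [0.0, 404.92959009550697, 193.8995226936701], [0.0, 0.0, 1.0]]
side [-337.66038496  821.20619176 1332.29541386] [-0.38003979  0.8478527  -0.34004224  0.14521308] [[480.7530588936906, 0.0, 267.33462947821323], [0.0, 480.7530588936906, 189.6530080617941], [0.0, 0.0, 1.0]]
{'clock': 0.1, 'joint_positions': array([ 1.51268936e+00,  4.07515825e-02,  8.39509564e-02, -3.96022086e-04,
       -1.61547414e+00, -3.33722000e-01]), 'qvel': array([ 3.30721696e-04, -9.33986731e-04,  2.58506781e-03,  7.08730969e-04,
       -5.91942148e-05,  2.31209245e-04]), 'joint_torque': array([-4.80418472e-03, -3.69350302e+01,  3.48284626e+01,  6.95173010e+00,
       -4.58947790e-03,  1.63572047e-06]), 'position': array([228.95224054, 554.34456844, 255.40334849]), 'eef_rot': array([ 9.80871469e-01, -1.94655017e-01, -9.43963425e-05,  7.59388372e-04]), 'contact_force': array([-0.67546434, -0.40248193,  0.10638069]), 'wrist_torque': array([-0.01607916,  0.01497311,  0.0447006 ]), 'grip_force': 0.0, 'grip_width': 85.1255951906241}
```

View pics/top0.png

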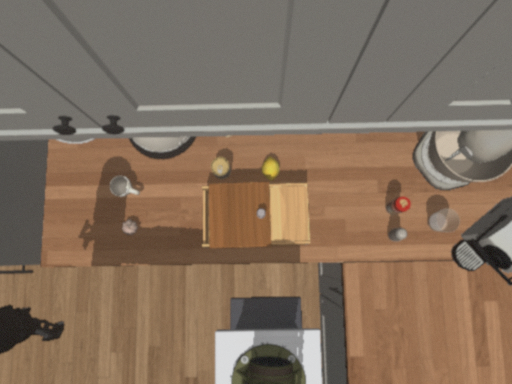

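View pics/side0.png

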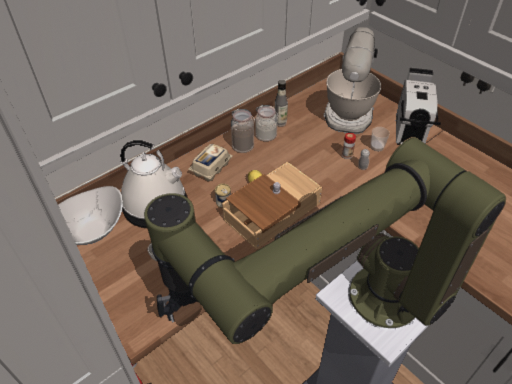

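The top view shows the lid at about u 208–270, v 183–247. The knob is near (262,212), the pale fixed half spans u 270–310, and the low end is on the left at u≈205. The side view shows the knob near (277,187), with the arm clear of the box.

Run:
```python
from h import *
import pickle
t=pickle.load(open('top0.pkl','rb')); s=pickle.load(open('side0.pkl','rb'))
a=cv2.resize(t['color'][170:260,192:322],None,fx=6,fy=6,interpolation=cv2.INTER_CUBIC)[:, :, ::-1]
cv2.imwrite('pics/topc.png',a)
b=cv2.resize(s['color'][155:245,210:330],None,fx=6,fy=6,interpolation=cv2.INTER_CUBIC)[:, :, ::-1]
cv2.imwrite('pics/sidec.png',b)
# pale fixed half, top view
hsv=cv2.cvtColor(t['color'],cv2.COLOR_RGB2HSV); print(hsv[212,290],hsv[212,240],hsv[212,262],hsv[240,330])
m=((hsv[:,:,2]>175)&(hsv[:,:,1]>60)).astype(np.uint8); m[:, :198]=0;m[:,320:]=0;m[:175]=0;m[255:]=0
for c in cv2.findContours(m,0,2)[0]:
    if cv2.contourArea(c)>100:
        bx=cv2.boxPoints(cv2.minAreaRect(c)); print(bx.round(1).tolist()); print([ray(t,*p,90)[:2].round(1).tolist() for p in bx])
```

```text
[ 15 116 206] [ 13 141 137] [  6  15 170] [ 13 120 151]
[[269.0, 183.5], [308.0, 182.39999389648438], [309.70001220703125, 243.0], [270.70001220703125, 244.10000610351562]]
[[583.9, -13.5], [584.9, -129.8], [405.6, -128.1], [404.5, -14.4]]
```

View pics/topc.png

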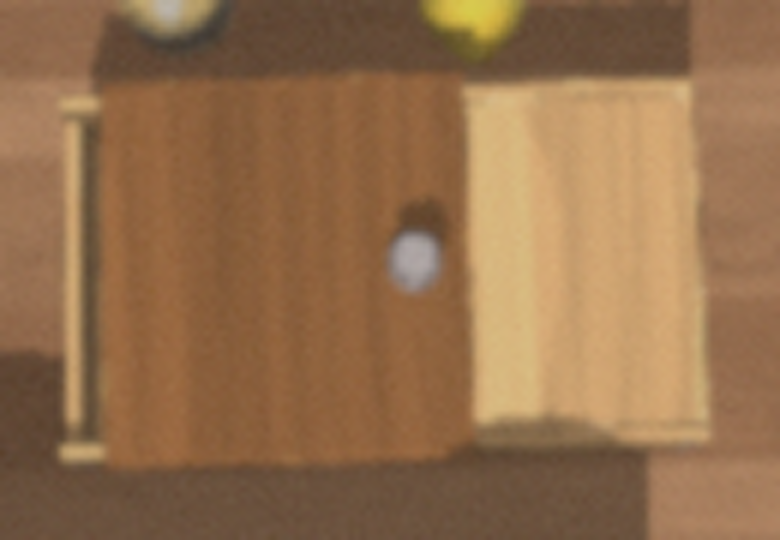

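View pics/sidec.png

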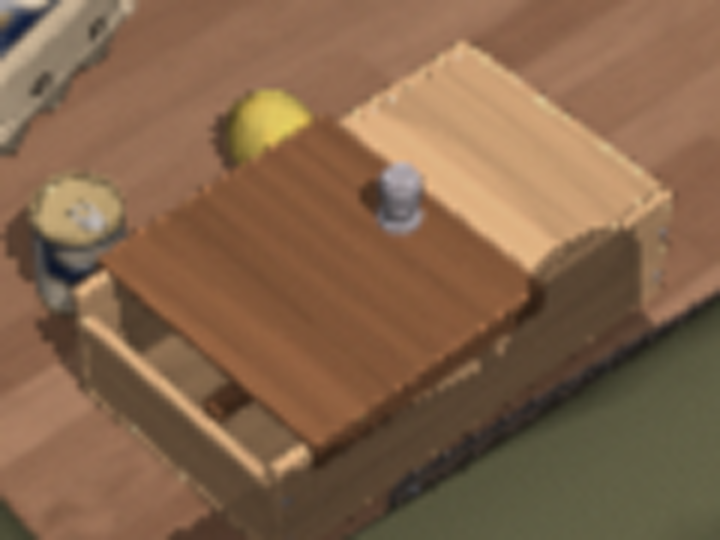

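The crops show the knob top at crop (414,260) in the top view. The box's outer top corners are at (60,100), (690,82), (709,441) and (60,462). The lid is a little open, and the pin's handle shows in the gap.

Run:
```python
from h import *
import pickle
t=pickle.load(open('top0.pkl','rb')); s=pickle.load(open('side0.pkl','rb'))
T=lambda u,v,z:ray(t,(u+.5)/6-.5+192,(v+.5)/6-.5+170,z)[:2]
S=lambda u,v,z:ray(s,(u+.5)/6-.5+210,(v+.5)/6-.5+155,z)[:2]
P=[T(60,100,90),T(690,82,90),T(709,441,90),T(60,462,90)]
LB,RB,RF,LF=P
for p in P: print(p.round(1))
print('len',np.linalg.norm(LB-RB),np.linalg.norm(LF-RF),'wid',np.linalg.norm(LB-LF),np.linalg.norm(RB-RF))
y=(LB+LF)/2-(RB+RF)/2; print('yaw(from y)',np.arctan2(-y[0],y[1]),'centre',sum(P)/4)
x=(LB+RB)/2-(LF+RF)/2; print('yaw(from x)',np.arctan2(x[1],x[0]))
print('knob top', T(414,260,133),'lid corners',[T(*p,97).round(1).tolist() for p in((100,82),(462,75),(470,450),(104,466))])
print('side: knob top',S(401,172,133),'knob mid z97 base',S(399,222,97),'corners',[S(*p,90).round(1).tolist() for p in((463,42),(670,198),(272,478),(82,290))])
```

```text
[579.9 187.9]
[ 582.5 -125.6]
[ 405.3 -128.1]
[401.1 187.4]
len 313.43647799182105 315.5852453791669 wid 178.8649735474799 177.15101291304694
yaw(from y) 0.010808014005077287 centre [492.21442378  30.38461517]
yaw(from x) 0.008490760226342847
knob top [491.76825484  13.13701791] lid corners [[587.3, 167.0], [587.1, -12.4], [403.0, -12.0], [398.6, 165.0]]
side: knob top [497.32487489   7.38894666] knob mid z97 base [493.0926096   11.62684999] corners [[585.1, -128.3], [405.4, -127.7], [403.0, 188.7], [579.1, 180.9]]
```

```bash
python3 -m jog '0.15 -0.2 0 -0.1; 0.3 -0.4 0 -0.2; 0.4 -0.6 0 -0.3; 0.5 -0.8 0 -0.4; 0.55 -0.9 0 -0.5; 0.6 -1 0 -0.6; 0.6 -1 0 -0.66; 0.6 -1 0 -0.744; 0.6 -1 0 -0.744; 0.6 -1 0 -0.744' 1 60
```

```text
clock: 0.93
position: [410.3, 251.4, 256.5]
eef_rot: [-0.707, 0.707, -0.0, 0.0]
contact_force: [-0.3, 0.6, -0.0]
grip_width: 85.5
grip_force: 0.0
```

```bash
python3 -m jog '0.1 -0.13 0 0; 0.2 -0.27 0 0; 0.278 -0.4 0 0; 0.278 -0.54 0 0; 0.278 -0.67 0 0; 0.278 -0.807 -0.05 0; 0.278 -0.807 -0.1 0; 0.278 -0.807 -0.2 0; 0.278 -0.807 -0.2 0; 0.278 -0.807 -0.2 0'
python3 - <<'E'
from h import *
c=cap('side','s1.png'); s=monitor.get_state(); print(s['position'],R.from_quat(s['eef_rot']).as_matrix()[:,1])
t=cap('top','t1.png')
a=[cv2.resize(i['color'][y:y+100,x:x+130],None,fx=5,fy=5,interpolation=2)[:,:,::-1] for i,x,y in((c,210,130),)]
cv2.imwrite('pics/c1.png',a[0]); print(proj(c,[492.5,12.5,119]),proj(c,s['position']+[0,0,-25]))
E
```

```text
clock: 1.77
position: [491.7, 12.0, 195.1]
eef_rot: [0.711, -0.704, -0.001, 0.002]
contact_force: [0.2, 0.6, 1.7]
grip_width: 85.4
grip_force: 0.0
[492.58979641  12.46320447 197.08096922] [-9.99942984e-01 -1.06783997e-02  1.57802275e-05]
[276.17506802 187.48406375] [276.56341002 176.71781116]
```

View pics/c1.png

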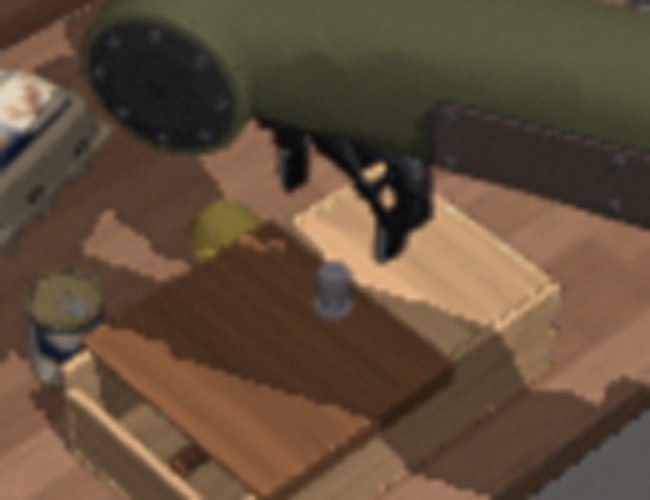

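The fingers, near crop (292,185) and (388,255), straddle the knob at (332,290), lined up across the box. I'll go down and grip.

```bash
python3 -m jog '0 0 -0.08 0; 0 0 -0.16 0; 0 0 -0.22 0; 0 0 -0.231 0; 0 0 -0.231 0; 0 0 -0.231 0' && python3 -m jog '0 0 0 0; 0 0 0 0; 0 0 0 0; 0 0 0 0; 0 0 0 0; 0 0 0 0; 0 0 0 0; 0 0 0 0' -1 60
```

```text
clock: 2.37
position: [493.5, 13.0, 129.2]
eef_rot: [0.711, -0.703, 0.001, -0.001]
contact_force: [-0.0, -0.1, 0.5]
grip_width: 85.2
grip_force: 0.0
clock: 3.03
position: [494.9, 12.7, 128.2]
eef_rot: [0.711, -0.703, 0.002, -0.003]
contact_force: [10.7, 0.4, -2.2]
grip_width: 23.5
grip_force: 58.9
```

```bash
python3 -m jog '0 -0.05 0 0; 0 -0.1 0 0; 0.001 -0.15 0 0; 0.002 -0.2 0 0; 0.003 -0.25 0 0; 0.003 -0.3 0 0; 0.004 -0.35 0 0; 0.004 -0.4 0 0; 0.004 -0.44 0 0; 0.005 -0.47 0 0; 0.005 -0.47 0 0; 0.005 -0.47 0 0'; python3 -m jog '0 -0.01 0 0; 0 -0.02 0 0; 0 -0.03 0 0; 0 -0.03 0 0'
```

```text
clock: 4.03
position: [496.7, -129.1, 128.2]
eef_rot: [0.711, -0.704, 0.003, -0.002]
contact_force: [11.9, -1.8, -2.6]
grip_width: 23.5
grip_force: 59.4
clock: 4.37
position: [496.8, -135.4, 128.2]
eef_rot: [0.711, -0.703, 0.001, -0.004]
contact_force: [8.9, 9.6, 1.9]
grip_width: 23.7
grip_force: 59.7
```

```bash
python3 -m jog '0 -0.01 0 0; 0 -0.013 0 0; 0 -0.013 0 0; 0 -0.013 0 0'; python3 -m jog '0 0.01 0 0; 0 0.01 0 0; 0 0.01 0 0; 0 0.01 0 0; 0 0.01 0 0' 0.2; python3 -m jog '0 0.01 0.08 0; 0 0.01 0.16 0; 0 0.01 0.24 0; 0 0.1 0.3 0; -0.1 0.2 0.3 0; -0.2 0.3 0.3 0; -0.3 0.4 0.3 0; -0.4 0.5 0.3 0; -0.4 0.5 0.3 0; -0.4 0.5 0.3 0' 1
python3 - <<'E'
from h import *
import pickle
t=cap('top','t2.png'); pickle.dump(t,open('t2.pkl','wb')); c=cap('side','s2.png'); pickle.dump(c,open('s2.pkl','wb'))
a=cv2.resize(t['color'][170:260,192:352],None,fx=5,fy=5,interpolation=2)[:,:,::-1]
b=cv2.resize(c['color'][145:245,200:360],None,fx=5,fy=5,interpolation=2)[:,:,::-1]
cv2.imwrite('pics/c2.png',np.vstack([a[:,:800],b])[:, :]if 0 else a); cv2.imwrite('pics/c2s.png',b)
E
```

```text
clock: 4.7
position: [496.8, -135.7, 128.1]
eef_rot: [0.712, -0.702, -0.001, -0.006]
contact_force: [4.7, 26.8, 7.5]
grip_width: 23.6
grip_force: 60.2
clock: 5.12
position: [493.7, -139.0, 126.8]
eef_rot: [0.711, -0.704, -0.0, 0.0]
contact_force: [-0.2, 0.5, 0.7]
grip_width: 51.2
grip_force: 0.0
clock: 5.95
position: [373.3, 13.0, 217.9]
eef_rot: [0.713, -0.702, 0.0, -0.002]
contact_force: [0.2, -0.7, 0.3]
grip_width: 85.4
grip_force: 0.0
```

View pics/c2.png

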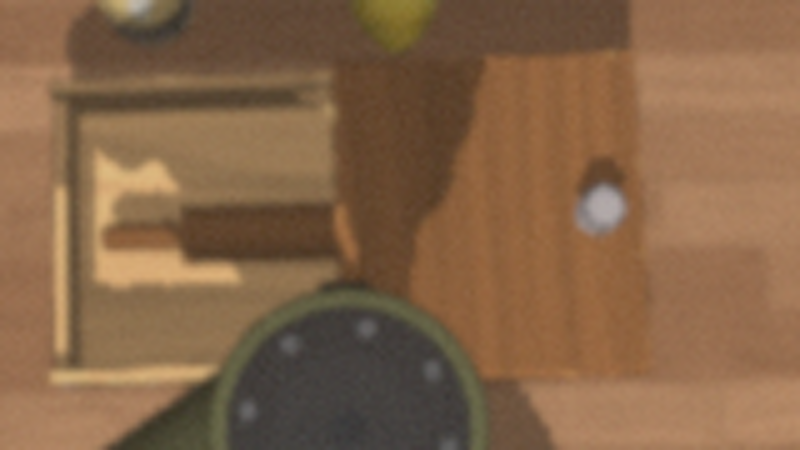

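The lid is open against its stop, with the knob at crop (603,208). The pin lies in the box with its handle tip at crop (103,235), its barrel shoulder at (183,233), and the handle axis at v≈236.

Run:
```python
from h import *
import pickle
t=pickle.load(open('t2.pkl','rb'))
T=lambda u,v,z:ray(t,(u+.5)/5-.5+192,(v+.5)/5-.5+170,z)[:2].round(1)
print('tip',T(103,235,38),'shoulder',T(183,233,38),'mid barrel',T(260,233,40),'knob',T(603,208,133),'handle mid',T(143,236,38))
print('cover/lid edge',T(333,150,97))
print(monitor.get_state()['position'])
```

```text
tip [493.6 162.6] shoulder [493.9 113.2] mid barrel [492.7  65.7] knob [ 493.8 -133.5] handle mid [492.5 137.9]
cover/lid edge [535.2  19.4]
[374.17203761  11.31445846 217.15475823]
```

```bash
python3 -m jog '0.1 0.1 0 0; 0.2 0.2 0 0; 0.3 0.3 0 0; 0.395 0.418 0 0; 0.395 0.418 0 0; 0.395 0.418 -0.13 0; 0.395 0.418 -0.26 0; 0.395 0.418 -0.39 0; 0.395 0.418 -0.5 0; 0.395 0.418 -0.573 0; 0.395 0.418 -0.573 0; 0.395 0.418 -0.573 0'; python3 -m jog '0 0 0 0; 0 0 0 0; 0 0 0 0; 0 0 0 0; 0 0 0 0; 0 0 0 0; 0 0 0 0; 0 0 0 0; 0 0 0 0' -1 50
```

```text
clock: 7.05
position: [492.7, 134.8, 43.7]
eef_rot: [0.71, -0.704, 0.0, 0.002]
contact_force: [-0.4, -0.4, 1.2]
grip_width: 85.3
grip_force: 0.0
clock: 7.8
position: [492.9, 137.2, 45.7]
eef_rot: [0.711, -0.703, 0.0, -0.001]
contact_force: [1.3, 1.1, 2.1]
grip_width: 16.4
grip_force: 48.7
```

The handle is gripped. I'll lift slowly and watch how it tilts.

```bash
python3 -m jog '0 0 0.02 0; 0 0 0.04 0; 0 0 0.06 0; 0 0 0.08 0; 0 0 0.1 0; 0 0 0.12 0; 0 0 0.13 0; 0 0 0.13 0'
python3 - <<'E'
from h import *
s=monitor.get_state(); print(s['contact_force'],s['wrist_torque'])
c=cap('side','s3.png')
cv2.imwrite('pics/c3s.png',cv2.resize(c['color'][145:265,190:350],None,fx=5,fy=5,interpolation=2)[:,:,::-1])
E
```

```text
clock: 8.47
position: [492.6, 137.3, 84.7]
eef_rot: [0.711, -0.703, -0.0, -0.001]
contact_force: [0.6, 0.9, -3.2]
grip_width: 16.6
grip_force: 48.8
[ 0.63917367  0.90100501 -3.17854647] [ 0.74072648 -0.1970704   0.08152175]
```

View pics/c3s.png

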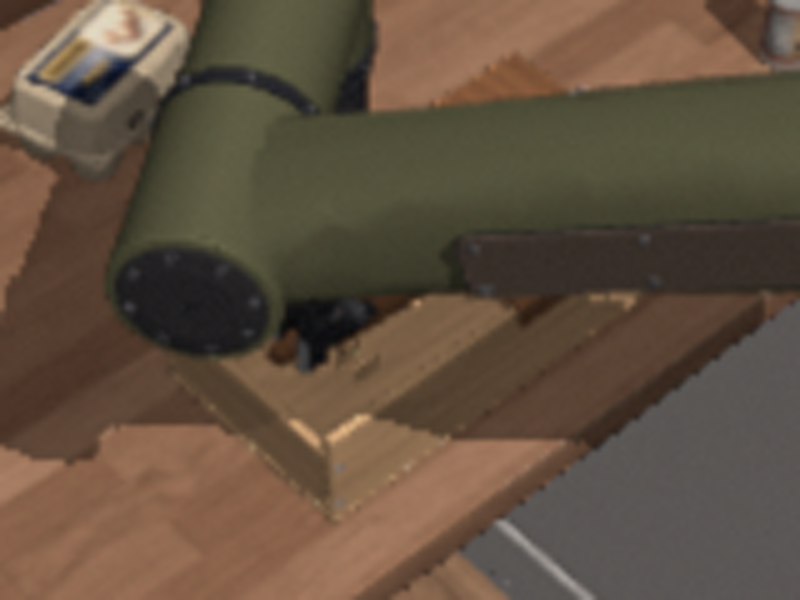

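The arm hides the pin here, but about 3 N hangs on the wrist, so the pin is off the floor. I'll ease the grip so it pivots more freely and lift on.

```bash
python3 -m jog '0 0 0 0; 0 0 0.02 0; 0 0 0.04 0; 0 0 0.06 0; 0 0 0.08 0; 0 0 0.1 0; 0 0 0.12 0; 0 0 0.123 0; 0 0 0.123 0' - 28
python3 - <<'E'
from h import *
s=monitor.get_state(); print(s['wrist_torque'])
t=cap('top','t4.png'); c=cap('side','s4.png')
cv2.imwrite('pics/c4.png',np.hstack([cv2.resize(t['color'][170:260,192:292],None,fx=4,fy=4)[:,:,::-1],cv2.resize(c['color'][145:235,200:300],None,fx=4,fy=4)[:,:,::-1]]))
E
```

```text
clock: 9.27
position: [492.8, 137.2, 121.8]
eef_rot: [0.711, -0.703, 0.0, -0.001]
contact_force: [-0.5, 0.9, -2.7]
grip_width: 16.3
grip_force: 49.1
[ 0.58182069 -0.02955194 -0.04087583]
```

View pics/c4.png

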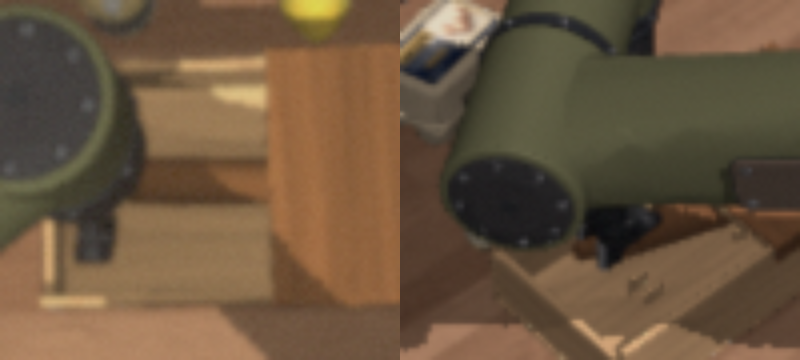

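The barrel runs under the cover edge, at left-crop v≈160–200, with small forces. The lid has not moved. I'll draw the pin out diagonally over the low end.

```bash
python3 -m jog '0 0.03 0.012 0; 0 0.07 0.03 0; 0 0.11 0.047 0; 0 0.15 0.064 0; 0 0.19 0.081 0; 0 0.22 0.094 0; 0 0.22 0.094 0'; python3 -m jog '0 0.04 0.017 0; 0 0.08 0.034 0; 0 0.12 0.051 0; 0 0.16 0.07 0; 0 0.2 0.09 0; -0.003 0.24 0.11 0; -0.003 0.27 0.13 0; -0.003 0.27 0.13 0'
python3 - <<'E'
from h import *
s=monitor.get_state(); print(s['wrist_torque'])
t=cap('top','t5.png'); c=cap('side','s5.png')
cv2.imwrite('pics/c5.png',np.hstack([cv2.resize(t['color'][160:260,150:250],None,fx=4,fy=4)[:,:,::-1],cv2.resize(c['color'][145:245,160:260],None,fx=4,fy=4)[:,:,::-1]]))
E
```

```text
clock: 9.95
position: [492.9, 205.2, 150.5]
eef_rot: [0.711, -0.703, 0.0, -0.001]
contact_force: [-0.3, -0.6, -2.2]
grip_width: 16.5
grip_force: 49.1
clock: 10.62
position: [491.9, 286.0, 189.7]
eef_rot: [0.711, -0.703, 0.0, -0.001]
contact_force: [-0.1, -0.8, -1.4]
grip_width: 16.1
grip_force: 49.2
[ 0.08506798 -0.01790458 -0.01603803]
```

View pics/c5.png

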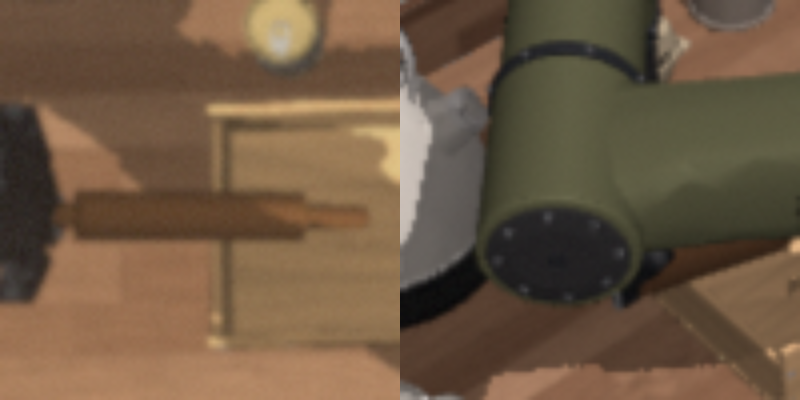

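The pin is tilted and drawn out. Its far tip, at left-crop (370,215), is past the cover edge and over the opening. Now straight up.

```bash
python3 -m jog '0 0 0.05 0; 0 0 0.12 0; 0 0 0.2 0; 0 0 0.28 0; 0 0 0.36 0; 0 0 0.44 0; 0 0 0.52 0; 0 0 0.6 0; 0 0 0.66 0; 0 0 0.7 0; 0 0 0.72 0; 0 0 0.72 0' -1 60; python3 -m jog '0 0 0 0; 0 0 0 0; 0 0 0 0; 0 0 0 0; 0 0 0 0; 0 0 0 0; 0 0 0 0; 0 0 0 0; 0 0 0 0; 0 0 0 0; 0 0 0 0; 0 0 0 0'
python3 - <<'E'
from h import *
s=monitor.get_state(); print(s['wrist_torque'],abs(s['qvel']).max())
t=cap('top','t6.png'); c=cap('side','s6.png')
cv2.imwrite('pics/c6.png',np.hstack([cv2.resize(t['color'][130:280,90:350],None,fx=1.5,fy=1.5)[:,:,::-1],cv2.resize(c['color'][60:210,90:350],None,fx=1.5,fy=1.5)[:,:,::-1]]))
E
```

```text
clock: 11.72
position: [491.8, 283.6, 405.3]
eef_rot: [0.711, -0.704, 0.0, -0.001]
contact_force: [-0.4, -0.0, -1.8]
grip_width: 16.2
grip_force: 59.5
clock: 12.72
position: [491.6, 284.0, 404.2]
eef_rot: [0.711, -0.703, -0.0, 0.0]
contact_force: [0.0, 0.1, -1.5]
grip_width: 16.1
grip_force: 59.5
[ 0.15798448 -0.00590371 -0.05562632] 0.0020605731249561774
```

View pics/c6.png

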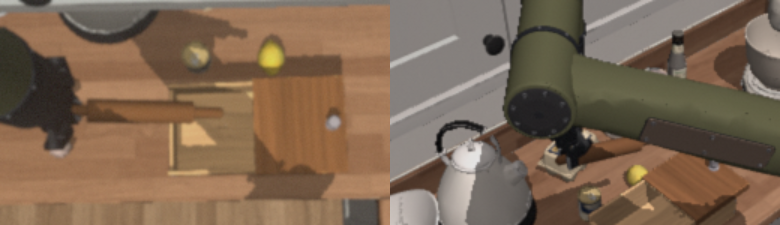

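The pin is held clear, with its far tip at left-crop (222,112). The lid is still open and the lemon and tin haven't moved. Even hanging vertically, the pin's lowest point would be about 160 mm up, over 5 cm above the box top. Handing in.

```bash
python3 -c "
from plant import ticket
print(ticket.job_done())"
```

```text
the job is handed in; nothing more can be done
None
```

I slid the lid open to its stop, drew the rolling pin out end first over the low end, and handed the job in at about 13 s with the pin held still about 40 cm up; the result was not reported, and I saw nothing round the box disturbed.

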